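# Pack the shoe-shine kit away by colour

## Robot

A 6-joint arm with a two-finger parallel gripper is mounted at the origin on the work surface. World frame = base frame: x ahead of the robot, y to its left, z up, the work surface at z = 0. Lengths are in m, angles in rad, forces in N, time in s.
With the tool pointing down it reaches from about 0.3 to 0.775 m from the base axis. Payload 14.6 kg.
Tool frame: the origin (TCP) lies at the very end of the fingers, on their centre line; the grasp point (between the pads) lies 19 mm behind it; z points along the fingers, y is the line along which they close (so a half turn about z gives the same grasp; the last joint's range is limited). The gripper opens to 94 mm and grips with 3 to 60 N. Pads are 16 mm wide; open, the fingers measure 119 mm over their backs; the gripper's body (75 mm by 177 mm) begins 78 mm behind the grasp point.
Start: joints at [1.103, 0.3, 1.521, -0, 1.321, -0.067], TCP at [0.215, 0.506, 0.205] pointing down, gripper open.
Joint ranges: [-3.03, 3.03], [-0.79, 2.21], [0.23, 2.52], [-1.04, 4.18], [0, 3.07], [-2.55, 2.55]. Speed limits (rad/s): [2.22, 2.22, 2.57, 3.14, 3.14, 3.14].

## Interface

Orientations are given as [roll, pitch, yaw] about the fixed x, y, z axes, in that order (R = Rz(yaw) Ry(pitch) Rx(roll)).
In Python, from station import ctrl, cams gives the robot as it stands. The module is installed in compiled form; this text tells all that it offers.
- The arm moves only by the tool arm_command, never from a script. Its argument "plan" is a list that holds one entry, the list of rows, each a list of 7 numbers: the shift along the tool's x, y, z in fractions of the full range, 1 being 750 mm, then the turn, a rotation vector about the tool's x, y, z in shares of 2 pi rad (1.0 is 2 pi rad), then the closure, from -1 (fully open) to 1 (shut). A call has 1 to 12 rows; each row is the pose to reach, as a shift and turn from the pose commanded when the call began, along the tool's axes at that moment; what a row does not reach only later rows make up. A row lasts 1/10 s, in which the tool goes at most 50 mm and 8.59 degrees, less where a joint would pass 70% of its speed; a pose out of reach is approached as far as the arm can. No shift or turn number may pass 1 either way. A call with a gripper value outside its range is refused whole. The fingers move at their own pace and stop on an object; "squeeze" is the grip in N (left out, the last holds). Time passes only in rows, so rows that repeat a pose let the fingers close. It gives the time, the measured TCP pose, the force, the opening and the grip force at its end, in the units of the state.
- ctrl.get_obs(): the state, without advancing time (a new reading comes with each control period).
- cams.camera(name): name is "scene" or "top"; returns (picture, depth): 420x560x3 uint8, blue, green, red; 420x560 float32, m along the optical axis (not along the pixel's ray), 0 where there is no reading.
- cams.camera_info(name): a dict with "fx", "fy", "cx", "cy" (pixels), "world_to_cam" (4x4, takes a point from world to camera coordinates). Camera axes: x right, y down, z forward; pixel columns grow to the right and rows downward; lengths in m; the calibration is good to about 2 mm. A picture is of the moment at which its call begins. camera_info takes no time and is no camera call.
- ctrl.hand_in(): hands the job in; it is judged then, once.
The state is a dict: "time_s": time; "qpos": joint angles; "joint_vel": joint speeds; "tau": joint torques, N m; "ee_pos": TCP position; "eef_rot": TCP orientation; "force": force on the tool from outside, world axes, zero at the start; "moment": the same for the moment, N m; "grip_width": finger opening in m; "grip_force": force on a finger pad.
Only numpy, scipy, OpenCV 4.12 (cv2) and the standard library are available. Lean on these libraries where they do the work, as an engineer would, in place of code of your own. Each camera call takes 0.05 s, during which the arm holds its last target. There are 200 camera calls.

## Task

Pack up the shoe-shine stand with the black and the neutral kit kept apart: put the black-bristled brush and the black-lidded tin together in the black tray, the pale brush and the cream-lidded neutral tin together in the bare wood tray, and the aluminium heel scraper in the blue enamel dish. Each thing must lie flat on the floor of its tray or dish, brushes bristles down and tins lid up, let go and at rest. Leave the orange shoe horn and the mug where they are.

Things in the scene. Friction and masses are not known exactly. Their poses are not given: they have to be found in the camera images.
- black_brush: Shine brush, black bristles, black stripe and bands on the back. 128 mm long (x), 52 wide (y), 48 high: rigid bristles up to 24 mm, above them the beech back, 124 long, 42 wide, straight-sided over the middle 84 (grip here). Same both ways round. Loose, about 0.15 kg, starts bristles down. Origin: centre of its underside, z up.
- pale_brush: Shine brush, pale cream bristles, plain beech back. 128 mm long (x), 52 wide (y), 48 high: rigid bristles up to 24 mm, above them the beech back, 124 long, 42 wide, straight-sided over the middle 84 (grip here). Same both ways round. Loose, about 0.15 kg, starts bristles down. Origin: centre of its underside, z up.
- black_tin: Round brass-sided polish tin with a black lid (black polish); lid 62 mm across from 13.5 to 26 mm up, body below it 59 across, 26 high. A tiny wing key on its side is no obstacle. Loose, about 0.09 kg. Origin: centre of its underside, z up. Starts lid up on the step.
- neutral_tin: Round brass-sided polish tin with a cream lid (neutral polish); lid 62 mm across from 13.5 to 26 mm up, body below it 59 across, 26 high. A tiny wing key on its side is no obstacle. Loose, about 0.09 kg. Origin: centre of its underside, z up. Starts lid up on the step.
- scraper: Cast aluminium heel scraper lying flat, 140 mm long. Handle 100 long, 20 wide, 16 high, from x = -65 to +35 mm; flat blade 40 long, 48 wide, 4 thick, from x = +35 to +75 mm. Loose, about 0.12 kg. Origin: under the handle at the balance point (grip here, across y), on its underside, z up.
- black_tray: Shallow open kit tray, painted black; fixed. Outside 226 (x) by 94 (y), 16 mm high; floor and walls 5 thick: inside 216 x 84, 11 deep. Holds one brush lying along it and one tin at the brush's end, with 26 mm to spare lengthways. Origin: centre of its underside, on the step; x, its long axis, lies within 0.2 rad of world y.
- pale_tray: Shallow open kit tray, bare pale wood; fixed. Outside 226 (x) by 94 (y), 16 mm high; floor and walls 5 thick: inside 216 x 84, 11 deep. Holds one brush lying along it and one tin at the brush's end, with 26 mm to spare lengthways. Origin: centre of its underside, on the step; x, its long axis, lies within 0.2 rad of world y.
- dish: Rectangular dark blue enamel dish, fixed to the step. Outside 194 (its x) by 100 (its y); walls 4, floor 4 thick, inside 186 x 92 mm; its rolled rim reaches 21 mm above the step. Origin: centre of its underside, on the step; its long axis x lies within 0.2 rad of world y.
- shoe_horn: Orange plastic shoe horn, 148 mm long, up to 46 wide, 8 high, lying loose beyond the trays. To be left alone. Origin: middle of its underside.
- mug: Pale enamel mug, 84 mm across, 85 high, handle at its +y side, standing loose beyond the trays. To be left alone. Origin: centre of its underside.
There are look-alikes about, which are no part of the job. Several things have the shape of the black_brush; the one meant has the colours described above.

How it is judged:
By the outcome, as a careful person would: the job done as asked, in the order asked, and still so for the second after the job is handed in, with the robot touching nothing.
It also fails if it takes over 120 s, if anything falls off the work surface, if the arm or the gripper's body presses on something with over 40 N, if the wrist force passes 120 N, or if a joint passes its speed limit or range.

## Working session

There is one attempt and no reset: what is moved stays moved. The work goes in short steps, Python scripts to look and compute and a tool call to move; the robot and the scene stay as the last step left them, time stands still between calls to the robot, and variables do not carry over. Pictures are saved under pics/ and viewed, at most 14 in all, crops included, and the job is handed in when it is done.

Besides the shell and the picture viewer there is one more tool, called after "Emit:" as name([rows], argument=value, ...), one row to a line, values as JSON. arm_command: Moves the arm, as the interface text tells. Its arguments: {"type":"object","properties":{"plan":{"type":"array"},"squeeze":{"type":"number"}},"required":["plan"]}

```bash
mkdir -p pics
cat > h.py <<'E'
import numpy as np, cv2
from scipy.spatial.transform import Rotation as R
from station import ctrl, cams
def pts(name):
    im,d=cams.camera(name); K=cams.camera_info(name)
    v,u=np.mgrid[:420,:560]
    c=np.stack([(u-K['cx'])/K['fx']*d,(v-K['cy'])/K['fy']*d,d,np.ones_like(d)],-1)
    w=c@np.linalg.inv(np.array(K['world_to_cam'])).T
    w[d==0]=np.nan
    return im,d,w[...,:3]
E
python3 - <<'E'
from h import *
for n in("scene","top"):
    im,d,w=pts(n); cv2.imwrite(f'pics/{n}0.png',im); np.savez(f'{n}0.npz',im=im,w=w)
    K=cams.camera_info(n); print(n,K['fx'],np.linalg.inv(K['world_to_cam'])[:3].round(3).tolist())
o=ctrl.get_obs();print(o)
E
```

```text
scene 515.8225849737876 [[-0.422, 0.759, -0.496, 1.209], [0.907, 0.358, -0.223, 0.386], [0.009, -0.544, -0.839, 1.213]]
top 428.7397076478572 [[0.099, -0.971, 0.219, 0.274], [-0.995, -0.096, 0.026, 0.072], [-0.004, -0.221, -0.975, 1.206]]
{'time_s': 0.1, 'qpos': array([ 1.10339754e+00,  3.00420939e-01,  1.52149111e+00,  1.05264052e-05,
        1.32071773e+00, -6.65800331e-02]), 'joint_vel': array([-0.0002067 , -0.00251567, -0.00114561, -0.00057158, -0.00053334,
        0.0011551 ]), 'tau': array([-5.04557229e-04, -5.32648194e+01, -3.53281009e+01,  7.09142885e-02,
        2.35411531e-02, -4.29197917e-05]), 'ee_pos': array([0.21448136, 0.50620723, 0.20495191]), 'eef_rot': array([-3.14055851e+00, -7.91743636e-05,  2.74077125e+00]), 'force': array([-0.76256891,  0.19231541, -0.0493401 ]), 'moment': array([ 0.02665884, -0.0246267 , -0.00911413]), 'grip_force': 0.0, 'grip_width': 0.09410636315505681}
```

View pics/top0.png

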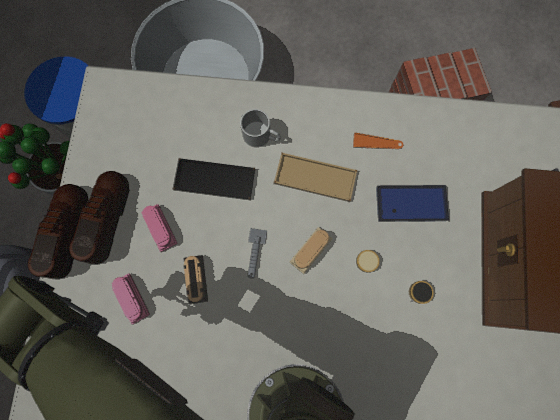

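View pics/scene0.png

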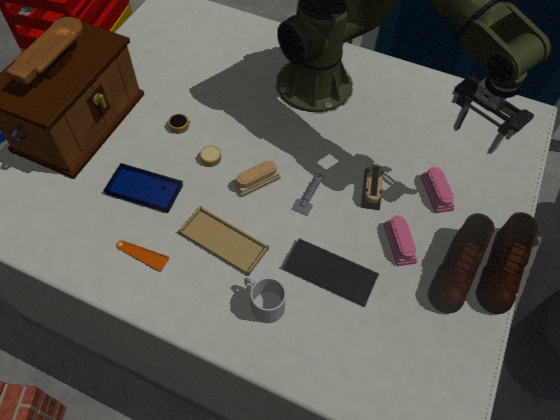

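Top view: the black brush could be the striped one (195,278), or the pink look-alikes at (158,228) and (129,298). In the scene view there is also a beech brush on the box at (45,50). The pale brush is at (311,249), the cream tin at (369,261), the black tin at (422,292) and the scraper at (257,252). The trays are at (215,179) black and (316,177) wood, with the dish at (413,203). I choose the striped brush and will check it in a crop.

Run:
```python
from h import *
z=np.load('top0.npz');im=z['im'];w=z['w']
cv2.imwrite('pics/crop0.png',cv2.resize(im[130:330,110:450],None,fx=2.3,fy=2.3,interpolation=cv2.INTER_CUBIC))
flat=w[300:340,230:330].reshape(-1,3);print('surf z',np.nanmedian(flat[:,2]), np.nanmedian(w[215:225,200:240,2]),np.nanmedian(w[225:245,400:440,2]))
# boxes: name,(u0,v0,u1,v1),zmin,zmax
B=dict(bb=(178,248,212,308),pb=(285,220,335,275),nt=(350,243,388,278),bt=(402,274,442,310),
 scr=(240,220,272,282),btray=(165,150,266,205),ptray=(266,148,366,205),dish=(370,178,456,228),mug=(230,100,295,150),horn=(345,125,410,155),pink1=(138,200,180,255),pink2=(105,270,150,325))
for n,(a,b,c,d) in B.items():
    p=w[b:d,a:c].reshape(-1,3);p=p[np.isfinite(p).all(1)]
    s0=np.nanmedian(flat[:,2])
    for th in ((.004,),(.030,) )if n in('bb','pb','pink1','pink2') else ((.004,),(.012,)):
        q=p[p[:,2]>th[0]+s0]
        if len(q)<8: continue
        # keep largest blob
        m=((w[b:d,a:c,2]>th[0]+s0)).astype(np.uint8);k,l,st,_=cv2.connectedComponentsWithStats(m)
        i=1+np.argmax(st[1:,4]);q=w[b:d,a:c][l==i]
        (cx,cy),(W,H),ang=cv2.minAreaRect((q[:,:2]*1000).astype(np.float32))
        if W<H: W,H,ang=H,W,ang+90
        print(n,th,'c',round(cx,1),round(cy,1),'L',round(W,1),round(H,1),'ang',round((ang+90)%180-90,1),'ztop',np.percentile(q[:,2],[50,97]).round(4),'n',len(q))
```

```text
surf z -0.000529950793431766 -0.0004466261945093031 -0.0011772152865053842
bb (0.004,) c 321.4 313.2 L 132.5 58.6 ang 14.1 ztop [0.0458 0.0511] n 939
bb (0.03,) c 321.6 311.2 L 122.4 43.4 ang 14.3 ztop [0.0469 0.0515] n 713
pb (0.004,) c 434.0 -1.6 L 133.9 55.9 ang -33.5 ztop [0.0456 0.0506] n 871
pb (0.03,) c 433.1 0.6 L 123.8 41.8 ang -33.9 ztop [0.0466 0.0509] n 650
nt (0.004,) c 416.7 -157.5 L 62.8 60.8 ang 46.2 ztop [0.0252 0.0293] n 419
nt (0.012,) c 416.7 -156.2 L 60.7 59.7 ang 0.6 ztop [0.0252 0.0294] n 411
bt (0.004,) c 346.1 -304.8 L 67.2 61.0 ang -45.5 ztop [0.0252 0.0296] n 451
bt (0.012,) c 347.2 -305.6 L 61.3 58.8 ang -85.7 ztop [0.0253 0.0297] n 430
scr (0.004,) c 410.8 157.9 L 142.8 45.5 ang -4.4 ztop [0.0131 0.0187] n 396
scr (0.012,) c 390.5 157.1 L 99.5 20.2 ang -2.8 ztop [0.0152 0.0193] n 233
btray (0.004,) c 613.3 300.2 L 234.6 101.6 ang 86.7 ztop [0.0064 0.0179] n 1881
btray (0.012,) c 612.5 297.5 L 227.3 95.6 ang 87.9 ztop [0.015  0.0201] n 420
ptray (0.004,) c 648.2 5.8 L 234.1 100.9 ang 81.1 ztop [0.0065 0.0179] n 1738
ptray (0.012,) c 648.0 11.8 L 214.1 96.6 ang 81.7 ztop [0.0151 0.0197] n 291
dish (0.004,) c 598.5 -275.4 L 200.3 111.9 ang -83.6 ztop [0.0064 0.0222] n 1308
dish (0.012,) c 596.0 -275.8 L 200.1 105.0 ang -84.8 ztop [0.0191 0.0235] n 479
mug (0.004,) c 781.0 183.3 L 113.4 112.4 ang -76.1 ztop [0.0455 0.0856] n 938
mug (0.012,) c 756.3 183.0 L 109.0 83.5 ang 42.3 ztop [0.0571 0.0861] n 740
horn (0.004,) c 792.4 -132.7 L 63.8 16.2 ang 71.5 ztop [0.0058 0.0095] n 37
pink1 (0.004,) c 455.9 435.1 L 137.3 63.2 ang 33.9 ztop [0.0456 0.0518] n 903
pink1 (0.03,) c 454.2 433.8 L 122.8 43.3 ang 34.3 ztop [0.047  0.0521] n 663
pink2 (0.004,) c 253.9 479.1 L 140.8 60.7 ang 33.5 ztop [0.0454 0.0514] n 1061
pink2 (0.03,) c 252.0 480.3 L 121.6 43.9 ang 35.4 ztop [0.0471 0.0519] n 767
```

View pics/crop0.png

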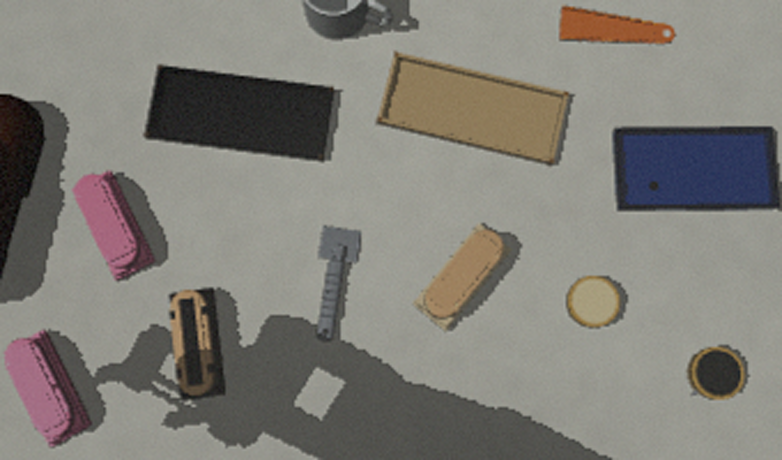

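The crop confirms the choices: black-striped brush with black bristles at crop (195,342), plain pale brush (465,272), cream tin (595,302), black-lidded tin (717,372). Poses are measured, so now the helper and the first move.

```bash
cat >> h.py <<'E'
def go(x,y,z,ydeg,p0=None):
    "tool shift/turn (mm, rad) from present pose to x,y,z mm with tool x along ydeg (mod 180)"
    o=ctrl.get_obs(); R0=R.from_euler('xyz',o['eef_rot']); p=o['ee_pos']*1000
    q1=np.arctan2(y,x); best=None
    for k in(-2,-1,0,1,2):
        a=np.deg2rad(ydeg)+k*np.pi; q6=q1+np.pi/2-a
        if abs(q6)<2.4:
            r=(R0.inv()*R.from_euler('xyz',[np.pi,0,a])).as_rotvec()
            c=abs(q6-o['qpos'][5])
            if best is None or c<best[0]: best=(c,r,q6)
    print('shift',R0.inv().apply(np.array([x,y,z])-p).round(1),'rot',best[1].round(3),'q6',round(best[2],2))
def tray(c,ang,s,t=0):
    a=np.deg2rad(ang);return c[0]+s*np.cos(a)-t*np.sin(a),c[1]+s*np.sin(a)+t*np.cos(a)
E
python3 - <<'E'
from h import *
go(321.6,311.2,110,14.3)
z=np.load('scene0.npz');w=z['w'];im=z['im']
# cross-check from the second camera
for n,(a,b,c,d),th in (('bb',(355,155,392,215),.03),('pb',(228,150,288,200),.03),('nt',(192,140,228,172),.012),('bt',(160,106,198,138),.012),('scr',(285,168,330,220),.012),('btray',(272,232,385,310),.012),('ptray',(172,200,276,278),.012),('dish',(98,160,190,214),.016)):
    m=(w[b:d,a:c,2]>th).astype(np.uint8);k,l,st,_=cv2.connectedComponentsWithStats(m);i=1+np.argmax(st[1:,4]);q=w[b:d,a:c][l==i]
    (cx,cy),(W,H),g=cv2.minAreaRect((q[:,:2]*1000).astype(np.float32))
    if W<H: W,H,g=H,W,g+90
    print(n,round(cx,1),round(cy,1),'L',round(W,1),round(H,1),round(g%180,1))
w=np.load('top0.npz')['w'];q=w[170:330,480:559].reshape(-1,3);q=q[q[:,2]>.03];print('box min y side',np.percentile(q[:,1],99.5),q[:,2].max())
E
```

```text
shift [-174.7 -137.7   95.1] rot [-0.001 -0.    -0.65 ] q6 -1.05
bb 324.8 307.4 L 126.3 43.0 14.5
pb 435.3 -3.2 L 123.5 47.6 145.7
nt 420.7 -159.4 L 62.0 60.0 33.6
bt 351.0 -309.7 L 62.0 61.6 159.5
scr 394.9 153.5 L 106.4 19.9 177.9
btray 614.8 294.3 L 226.5 98.6 88.1
ptray 649.8 1.9 L 228.6 97.3 81.8
dish 598.0 -278.6 L 199.1 107.2 95.3
box min y side -0.46336253515287845 0.23358751812331469
```

The rows are not in the units I measure in: shifts go in shares of 750 mm and turns go in shares of 2 pi rad. I convert before sending: 178 mm / 750 = 0.2373, -177 mm / 750 = -0.236, -0.65 rad / 6.2832 = -0.1035.

Emit:
arm_command([
  [[-0.236,-0.1853,0.1267,0,0,-0.1035,-1],[-0.236,-0.1853,0.1267,0,0,-0.1035,-1],[-0.236,-0.1853,0.1267,0,0,-0.1035,-1],[-0.236,-0.1853,0.1267,0,0,-0.1035,-1],[-0.236,-0.1853,0.1267,0,0,-0.1035,-1],[-0.236,-0.1853,0.1267,0,0,-0.1035,-1],[-0.236,-0.1853,0.1267,0,0,-0.1035,-1],[-0.236,-0.1853,0.16,0,0,-0.1035,-1],[-0.236,-0.1853,0.2,0,0,-0.1035,-1],[-0.236,-0.1853,0.2267,0,0,-0.1035,-1],[-0.236,-0.1853,0.2373,0,0,-0.1035,-1],[-0.236,-0.1853,0.2373,0,0,-0.1035,-1]],
], squeeze=25)

```text
time_s: 1.3
ee_pos: [0.3228, 0.3101, 0.0272]
eef_rot: [-3.141, -0.001, -2.892]
force: [-0.3, 1.2, -0.4]
grip_width: 0.094
grip_force: 0.0
```

Emit:
arm_command([
  [[0,0,0,0,0,0,1],[0,0,0,0,0,0,1],[0,0,0,0,0,0,1],[0,0,0,0,0,0,1],[0,0,0,0,0,0,1],[0,0,0,0,0,0,1],[0,0,0,0,0,0,1],[0,0,0,0,0,0,1]],
])

```text
time_s: 2.1
ee_pos: [0.3233, 0.3094, 0.0275]
eef_rot: [-3.142, 0.0, -2.892]
force: [-0.2, 0.4, 1.1]
grip_width: 0.0414
grip_force: 25.0
```

In the tool's units: -90 mm / 750 = -0.12, -60 mm / 750 = -0.08.

Emit:
arm_command([
  [[0,0,-0.0267,0,0,0,1],[0,0,-0.08,0,0,0,1],[0,0,-0.12,0,0,0,1],[0,0,-0.12,0,0,0,1]],
])

```text
time_s: 2.5
ee_pos: [0.3246, 0.3104, 0.1208]
eef_rot: [3.139, 0.005, -2.892]
force: [0.9, 0.1, -1.7]
grip_width: 0.042
grip_force: 25.0
```

Run:
```python
from h import *
x,y=tray((613.6,295.9),88,40);print(x,y);go(x,y,100,88)
print(ctrl.get_obs()['grip_width'])
```

```text
614.9959798681001 335.8756330807638
shift [-287.6  -47.    22.2] rot [7.000e-03 1.000e-03 1.855e+00] q6 0.53
0.04196465155435497
```

In the tool's units: -287 mm / 750 = -0.3827, -282 mm / 750 = -0.376, 1.77 rad / 6.2832 = 0.2817.

Emit:
arm_command([
  [[-0.064,-0.0107,0.0053,0,0,0.0239,1],[-0.128,-0.0213,0.0107,0,0,0.0462,1],[-0.1733,-0.0293,0.016,0,0,0.07,1],[-0.2133,-0.036,0.0213,0,0,0.0923,1],[-0.2533,-0.0427,0.0267,0,0,0.1162,1],[-0.2867,-0.048,0.0293,0,0,0.1401,1],[-0.32,-0.0533,0.0293,0,0,0.1639,1],[-0.3467,-0.0573,0.0293,0,0,0.1878,1],[-0.3667,-0.06,0.0293,0,0,0.2117,1],[-0.376,-0.0613,0.0293,0,0,0.234,1],[-0.3827,-0.0627,0.0293,0,0,0.2578,1],[-0.3827,-0.0627,0.0293,0,0,0.2817,1]],
])

```text
time_s: 3.7
ee_pos: [0.6131, 0.3342, 0.0933]
eef_rot: [-3.14, 0.001, 1.614]
force: [-0.4, -0.5, -1.6]
grip_width: 0.0416
grip_force: 25.0
```

Run:
```python
from h import *
go(615,335.9,34,88)
```

```text
shift [ 1.7  2.1 59.3] rot [-0.002  0.001  0.078] q6 0.53
```

In the tool's units: 54 mm / 750 = 0.072, 48 mm / 750 = 0.064, 0.08 rad / 6.2832 = 0.0127.

Emit:
arm_command([
  [[0.0013,0.0027,0.0133,0,0,0.0127,1],[0.0013,0.0027,0.04,0,0,0.0127,1],[0.0013,0.0027,0.064,0,0,0.0127,1],[0.0013,0.0027,0.072,0,0,0.0127,1],[0.0013,0.0027,0.072,0,0,0.0127,1],[0.0013,0.0027,0.072,0,0,0.0127,1]],
])

```text
time_s: 4.3
ee_pos: [0.6152, 0.3358, 0.0419]
eef_rot: [3.141, -0.0, 1.541]
force: [-0.6, 0.1, -1.5]
grip_width: 0.0417
grip_force: 25.0
```

Run:
```python
from h import *
go(615,335.9,33,88)
im,d,w=pts('scene');cv2.imwrite('pics/s1.png',cv2.resize(im[190:330,240:420],None,fx=4,fy=4))
```

```text
shift [ 0.1 -0.2  8.9] rot [ 0.    -0.     0.005] q6 0.53
```

View pics/s1.png

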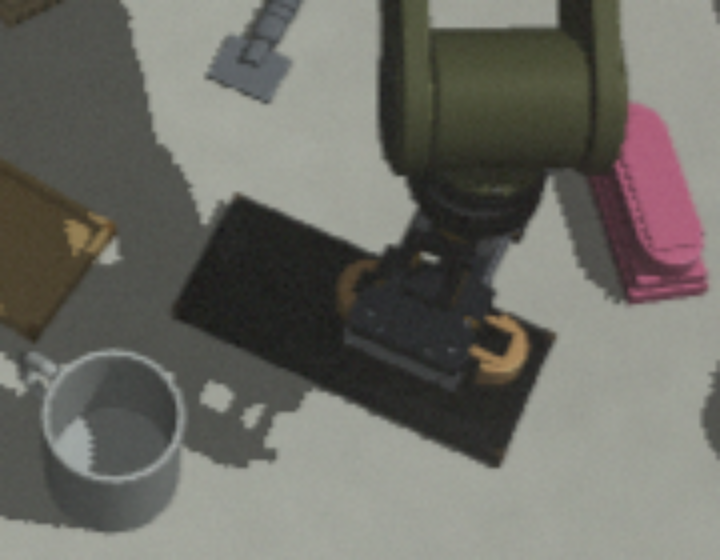

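The crop shows the brush over the right end of the black tray, at crop (435,325), aligned with it. Lowering and releasing.

Emit:
arm_command([
  [[0,0,0.0053,0,0,0,1],[0,0,0.0107,0,0,0,1],[0,0,0.012,0,0,0,1],[0,0,0.012,0,0,0,1]],
])

```text
time_s: 4.75
ee_pos: [0.615, 0.3357, 0.0326]
eef_rot: [3.142, -0.0, 1.541]
force: [-0.8, 0.2, 1.2]
grip_width: 0.0419
grip_force: 25.0
```

In the tool's units: -90 mm / 750 = -0.12, -60 mm / 750 = -0.08.

Emit:
arm_command([
  [[0,0,0,0,0,0,-1],[0,0,0,0,0,0,-1],[0,0,0,0,0,0,-1],[0,0,0,0,0,0,-1],[0,0,-0.0267,0,0,0,-1],[0,0,-0.08,0,0,0,-1],[0,0,-0.12,0,0,0,-1],[0,0,-0.12,0,0,0,-1]],
])

```text
time_s: 5.55
ee_pos: [0.6167, 0.3366, 0.1278]
eef_rot: [3.135, -0.004, 1.541]
force: [-0.4, 0.1, 0.9]
grip_width: 0.0942
grip_force: 0.0
```

Run:
```python
from h import *
for a in (0,20,45,-45):go(349,-307.6,110,a)
```

```text
shift [-651.9 -248.4   13.8] rot [ 0.003 -0.008  1.541] q6 0.85
shift [-651.9 -248.4   13.8] rot [ 0.004 -0.007  1.192] q6 0.5
shift [-651.9 -248.4   13.8] rot [ 0.005 -0.006  0.755] q6 0.06
shift [-651.9 -248.4   13.8] rot [-1.000e-03 -1.000e-02  2.326e+00] q6 1.63
```

In the tool's units: -652 mm / 750 = -0.8693, -248 mm / 750 = -0.3307, 0.755 rad / 6.2832 = 0.1202.

Emit:
arm_command([
  [[-0.8693,-0.3307,0.0187,0,0,0.1202,-1],[-0.8693,-0.3307,0.0187,0,0,0.1202,-1],[-0.8693,-0.3307,0.0187,0,0,0.1202,-1],[-0.8693,-0.3307,0.0187,0,0,0.1202,-1],[-0.8693,-0.3307,0.0187,0,0,0.1202,-1],[-0.8693,-0.3307,0.0187,0,0,0.1202,-1],[-0.8693,-0.3307,0.0187,0,0,0.1202,-1],[-0.8693,-0.3307,0.0187,0,0,0.1202,-1],[-0.8693,-0.3307,0.0187,0,0,0.1202,-1],[-0.8693,-0.3307,0.0187,0,0,0.1202,-1],[-0.8693,-0.3307,0.0187,0,0,0.1202,-1],[-0.8693,-0.3307,0.0187,0,0,0.1202,-1]],
])

```text
time_s: 6.75
ee_pos: [0.3837, -0.2199, 0.1102]
eef_rot: [3.141, -0.0, 0.786]
force: [0.8, 0.1, 0.5]
grip_width: 0.094
grip_force: 0.0
```

Run:
```python
from h import *
go(349,-307.6,110,45);go(349,-307.6,7,45)
```

```text
shift [-86.6  37.4   0.2] rot [ 0. -0.  0.] q6 0.06
shift [-86.6  37.4 103.2] rot [ 0. -0.  0.] q6 0.06
```

In the tool's units: -86 mm / 750 = -0.1147, 60 mm / 750 = 0.08.

Emit:
arm_command([
  [[-0.06,0.0267,0,0,0,0,-1],[-0.1147,0.0493,0,0,0,0,-1],[-0.1147,0.0493,0.0267,0,0,0,-1],[-0.1147,0.0493,0.0667,0,0,0,-1],[-0.1147,0.0493,0.08,0,0,0,-1],[-0.1147,0.0493,0.08,0,0,0,-1],[-0.1147,0.0493,0.08,0,0,0,-1]],
])

```text
time_s: 7.45
ee_pos: [0.3509, -0.3054, 0.0512]
eef_rot: [3.141, 0.0, 0.786]
force: [0.1, 0.1, 0.3]
grip_width: 0.094
grip_force: 0.0
```

Run:
```python
from h import *
go(349,-307.6,7,45)
im,d,w=pts('top');b=im[130:320,140:460];cv2.imwrite('pics/t2.png',cv2.resize(b,None,fx=2.4,fy=2.4))
```

```text
shift [-2.9  0.2 44.2] rot [0.001 0.    0.001] q6 0.06
```

View pics/t2.png

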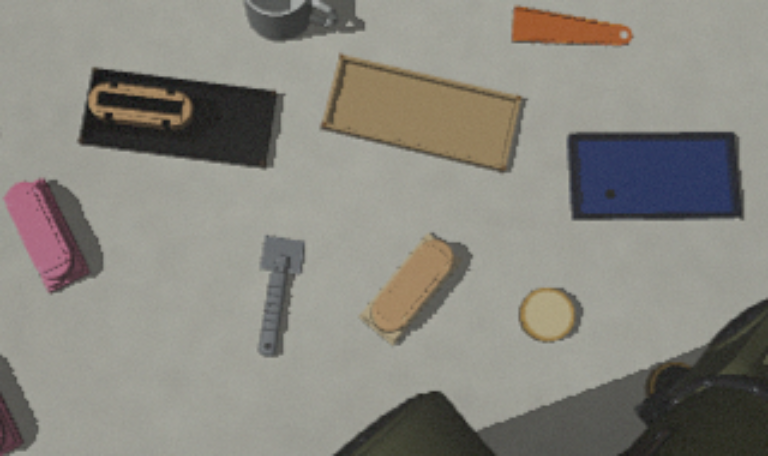

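The top crop shows the black brush in the left end of the black tray, at crop (140,105). The fingers are over the black tin at (668,380). Descending and gripping.

In the tool's units: 44 mm / 750 = 0.0587, 38 mm / 750 = 0.0507.

Emit:
arm_command([
  [[-0.004,0,0.0267,0,0,0,-1],[-0.004,0,0.0507,0,0,0,-1],[-0.004,0,0.0587,0,0,0,-1],[-0.004,0,0.0587,0,0,0,-1],[-0.004,0,0.0587,0,0,0,1],[-0.004,0,0.0587,0,0,0,1],[-0.004,0,0.0587,0,0,0,1],[-0.004,0,0.0587,0,0,0,1],[-0.004,0,0.0587,0,0,0,1],[-0.004,0,0.0587,0,0,0,1]],
], squeeze=20)

```text
time_s: 8.5
ee_pos: [0.3484, -0.3076, 0.0067]
eef_rot: [3.141, 0.0, 0.786]
force: [-1.5, 0.6, 4.8]
grip_width: 0.0615
grip_force: 20.0
```

Run:
```python
from h import *
im,d,w=pts('top')
b,a=(165,150);q=w[150:205,165:266];m=(q[...,2]>.035).astype(np.uint8)
k,l,st,_=cv2.connectedComponentsWithStats(m);i=1+np.argmax(st[1:,4]);p=q[l==i]
(cx,cy),(W,H),g=cv2.minAreaRect((p[:,:2]*1000).astype(np.float32));print(cx,cy,W,H,g,np.percentile(p[:,2],[50,97]))
m=(q[...,2]>.012).astype(np.uint8)
(cx,cy),(W,H),g=cv2.minAreaRect((q[m>0][:,:2]*1000).astype(np.float32));print('tray',cx,cy,W,H,g)
x,y=tray((613.6,295.9),88,-66);print(x,y);go(x,y,90,43)
```

```text
612.442626953125 336.9527587890625 120.68054962158203 43.56703567504883 88.32711029052734 [0.05164771 0.05634457]
tray 612.5903930664062 297.9034729003906 227.23435974121094 96.99310302734375 88.29977416992188
611.296633217635 229.94020541673967
shift [ 566.1 -193.9  -83.4] rot [ 0.001 -0.     0.035] q6 1.18
```

In the tool's units: 445 mm / 750 = 0.5933, 400 mm / 750 = 0.5333, 0.03 rad / 6.2832 = 0.0048.

Emit:
arm_command([
  [[0,0,-0.0333,0,0,0,1],[0,0,-0.0867,0,0,0,1],[0.0533,-0.0187,-0.1133,0,0,0,1],[0.1133,-0.0387,-0.1133,0,0,0,1],[0.1733,-0.0587,-0.1133,0,0,0,1],[0.2333,-0.08,-0.1133,0,0,0,1],[0.2933,-0.1,-0.1133,0,0,0,1],[0.3533,-0.1213,-0.1133,0,0,0,1],[0.4133,-0.1413,-0.1133,0,0,0.0048,1],[0.4733,-0.1613,-0.1133,0,0,0.0048,1],[0.5333,-0.1827,-0.1133,0,0,0.0048,1],[0.5933,-0.2027,-0.1133,0,0,0.0048,1]],
])

```text
time_s: 9.75
ee_pos: [0.5556, 0.1168, 0.0911]
eef_rot: [-3.141, 0.0, 0.756]
force: [0.9, 0.3, -0.7]
grip_width: 0.0615
grip_force: 20.0
```

In the tool's units: 120 mm / 750 = 0.16, 110 mm / 750 = 0.1467.

Emit:
arm_command([
  [[0.06,-0.02,0,0,0,0,1],[0.1133,-0.04,0,0,0,0,1],[0.1467,-0.0507,0,0,0,0,1],[0.16,-0.0547,0,0,0,0,1],[0.16,-0.0547,0.0133,0,0,0,1],[0.16,-0.0547,0.04,0,0,0,1],[0.16,-0.0547,0.0533,0,0,0,1],[0.16,-0.0547,0.0533,0,0,0,1],[0.16,-0.0547,0.0533,0,0,0,1]],
])

```text
time_s: 10.65
ee_pos: [0.6146, 0.2262, 0.0518]
eef_rot: [3.141, -0.0, 0.755]
force: [-0.6, -0.3, -0.8]
grip_width: 0.0615
grip_force: 20.0
```

Run:
```python
from h import *
go(611.3,229.9,12.5,43);print(ctrl.get_obs()['grip_width'])
```

```text
shift [ 0.1 -4.9 39.3] rot [ 0.    -0.     0.005] q6 1.18
0.06146986821000154
```

In the tool's units: 39 mm / 750 = 0.052, 36 mm / 750 = 0.048.

Emit:
arm_command([
  [[0,-0.0067,0,0,0,0,1],[0,-0.0067,0.02,0,0,0,1],[0,-0.0067,0.04,0,0,0,1],[0,-0.0067,0.048,0,0,0,1],[0,-0.0067,0.052,0,0,0,1],[0,-0.0067,0.052,0,0,0,1],[0,-0.0067,0.052,0,0,0,1]],
])

```text
time_s: 11.35
ee_pos: [0.6111, 0.2305, 0.0122]
eef_rot: [3.142, 0.0, 0.756]
force: [0.3, -0.2, -0.5]
grip_width: 0.0617
grip_force: 20.0
```

In the tool's units: -90 mm / 750 = -0.12, -80 mm / 750 = -0.1067.

Emit:
arm_command([
  [[0,0,0,0,0,0,-0.47],[0,0,0,0,0,0,-0.47],[0,0,0,0,0,0,-0.47],[0,0,0,0,0,0,-0.47],[0,0,-0.0133,0,0,0,-0.47],[0,0,-0.0533,0,0,0,-0.47],[0,0,-0.1067,0,0,0,-1],[0,0,-0.12,0,0,0,-1],[0,0,-0.12,0,0,0,-1]],
])

```text
time_s: 12.25
ee_pos: [0.6119, 0.2308, 0.1048]
eef_rot: [3.14, -0.004, 0.756]
force: [0.3, 0.4, -0.1]
grip_width: 0.0899
grip_force: 0.0
```

Run:
```python
from h import *
go(434.2,-1.3,100,146)
```

```text
shift [-288.6   47.     3.9] rot [-1.000e-03 -4.000e-03  1.349e+00] q6 2.16
```

In the tool's units: -288 mm / 750 = -0.384, -285 mm / 750 = -0.38, -1.79 rad / 6.2832 = -0.2849.

Emit:
arm_command([
  [[-0.0467,0.008,0.0053,0,0,-0.0239,-1],[-0.1,0.016,0.0053,0,0,-0.0477,-1],[-0.1533,0.0253,0.0053,0,0,-0.0716,-1],[-0.2067,0.0333,0.0053,0,0,-0.0955,-1],[-0.2533,0.0413,0.0053,0,0,-0.1194,-1],[-0.2933,0.048,0.0053,0,0,-0.1432,-1],[-0.3333,0.0547,0.0053,0,0,-0.1671,-1],[-0.36,0.0587,0.0053,0,0,-0.191,-1],[-0.38,0.0613,0.0053,0,0,-0.2149,-1],[-0.384,0.0627,0.0053,0,0,-0.2387,-1],[-0.384,0.0627,0.0053,0,0,-0.2626,-1],[-0.384,0.0627,0.0053,0,0,-0.2849,-1]],
])

```text
time_s: 13.45
ee_pos: [0.4329, -0.0013, 0.0973]
eef_rot: [-3.141, -0.002, 2.552]
force: [0.2, -0.2, 0.4]
grip_width: 0.094
grip_force: 0.0
```

Run:
```python
from h import *
go(434.2,-1.3,27,146)
im,d,w=pts('top')
for n,(a,b,c,dd),th in (('bt',(215,150,266,205),.022),('brush',(165,150,235,205),.04),('pb',(285,220,335,275),.03)):
    q=w[b:dd,a:c];m=(q[...,2]>th).astype(np.uint8)
    k,l,st,_=cv2.connectedComponentsWithStats(m);i=1+np.argmax(st[1:,4]);p=q[l==i]
    (cx,cy),(W,H),g=cv2.minAreaRect((p[:,:2]*1000).astype(np.float32));print(n,cx,cy,W,H,g,np.percentile(p[:,2],[10,50,97]))
cv2.imwrite('pics/t3.png',cv2.resize(im[140:320,150:400],None,fx=3,fy=3))
```

```text
shift [-1.2  0.8 70.3] rot [-0.001 -0.002  0.003] q6 -0.98
bt 608.3656616210938 232.29937744140625 60.31432342529297 60.943538665771484 75.24606323242188 [0.02730762 0.03075159 0.03535663]
brush 612.834716796875 337.2652893066406 121.59126281738281 43.738548278808594 88.97589111328125 [0.04786153 0.05171606 0.05667754]
pb 399.69744873046875 24.9957218170166 141.95233154296875 95.699462890625 4.446528911590576 [0.38159093 0.44259515 0.49670684]
```

View pics/t3.png

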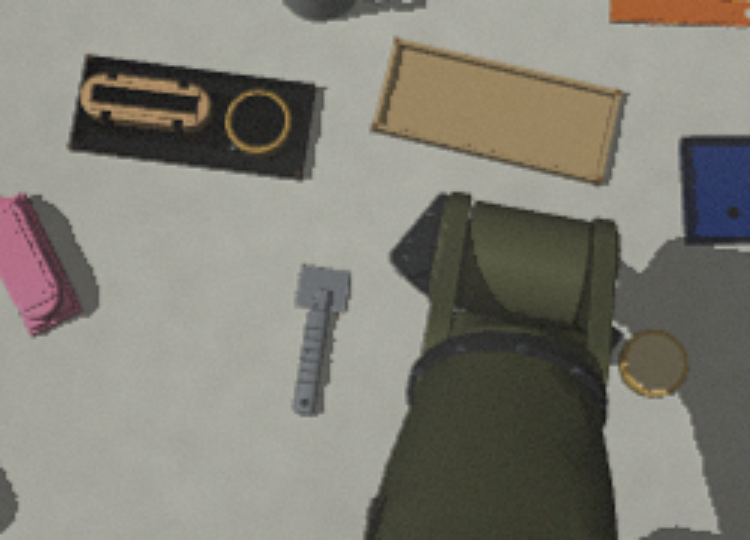

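The black tray, crop (195,115), now holds the brush and the tin, both flat by depth. Now the pale brush.

In the tool's units: 70 mm / 750 = 0.0933, 68 mm / 750 = 0.0907.

Emit:
arm_command([
  [[-0.0013,0.0013,0.0267,0,0,0,-1],[-0.0013,0.0013,0.0667,0,0,0,-1],[-0.0013,0.0013,0.0907,0,0,0,-1],[-0.0013,0.0013,0.0933,0,0,0,-1],[-0.0013,0.0013,0.0933,0,0,0,-1],[-0.0013,0.0013,0.0933,0,0,0,1],[-0.0013,0.0013,0.0933,0,0,0,1],[-0.0013,0.0013,0.0933,0,0,0,1],[-0.0013,0.0013,0.0933,0,0,0,1],[-0.0013,0.0013,0.0933,0,0,0,1],[-0.0013,0.0013,0.0933,0,0,0,1],[-0.0013,0.0013,0.0933,0,0,0,1]],
], squeeze=25)

```text
time_s: 14.7
ee_pos: [0.4351, -0.0009, 0.0284]
eef_rot: [-3.142, -0.0, 2.546]
force: [-0.8, -0.2, 0.6]
grip_width: 0.042
grip_force: 25.1
```

In the tool's units: -80 mm / 750 = -0.1067, -60 mm / 750 = -0.08.

Emit:
arm_command([
  [[0,0,-0.0267,0,0,0,1],[0,0,-0.08,0,0,0,1],[0,0,-0.1067,0,0,0,1],[0,0,-0.1067,0,0,0,1]],
])

```text
time_s: 15.1
ee_pos: [0.4363, -0.001, 0.1107]
eef_rot: [3.139, 0.004, 2.546]
force: [-0.5, 0.1, -2.5]
grip_width: 0.0417
grip_force: 25.0
```

Run:
```python
from h import *
x,y=tray((649,4),81.7,40);print(x,y);go(x,y,100,81.7)
```

```text
654.774248040039 43.58103156275878
shift [-155.8  159.5   11.6] rot [0.004 0.002 1.12 ] q6 0.21
```

In the tool's units: 159 mm / 750 = 0.212, -155 mm / 750 = -0.2067, 1.12 rad / 6.2832 = 0.1783.

Emit:
arm_command([
  [[-0.0267,0.0267,0.0107,0,0,0.0223,1],[-0.06,0.0613,0.0107,0,0,0.0446,1],[-0.0933,0.096,0.0107,0,0,0.0668,1],[-0.1267,0.1293,0.0107,0,0,0.0891,1],[-0.16,0.164,0.0107,0,0,0.1114,1],[-0.1867,0.1907,0.0107,0,0,0.1337,1],[-0.2027,0.208,0.0107,0,0,0.156,1],[-0.2067,0.212,0.0107,0,0,0.1783,1],[-0.2067,0.212,0.0333,0,0,0.1783,1],[-0.2067,0.212,0.0667,0,0,0.1783,1],[-0.2067,0.212,0.08,0,0,0.1783,1],[-0.2067,0.212,0.08,0,0,0.1783,1]],
])

```text
time_s: 16.3
ee_pos: [0.6514, 0.0437, 0.0458]
eef_rot: [-3.137, 0.001, 1.426]
force: [-0.3, 1.1, -1.7]
grip_width: 0.0415
grip_force: 25.0
```

Run:
```python
from h import *
go(654.8,43.6,34,81.7)
im,d,w=pts('scene');cv2.imwrite('pics/s4.png',cv2.resize(im[170:300,150:320],None,fx=4,fy=4))
```

```text
shift [ 0.4  3.4 11.7] rot [-0.004  0.001 -0.   ] q6 0.21
```

View pics/s4.png

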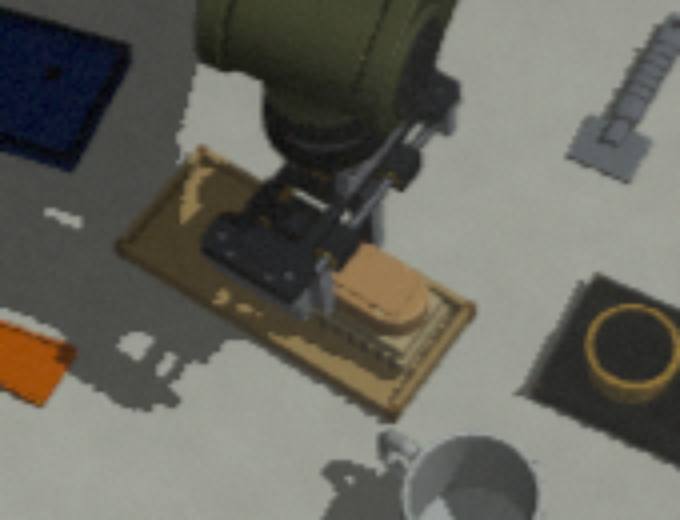

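The crop shows the pale brush over the right end of the wood tray, at crop (385,310), about 3 mm short in x. Correcting, lowering and releasing.

In the tool's units: 11 mm / 750 = 0.0147, 8 mm / 750 = 0.0107.

Emit:
arm_command([
  [[0,0.004,0.004,0,0,0,1],[0,0.004,0.0107,0,0,0,1],[0,0.004,0.0147,0,0,0,1],[0,0.004,0.0147,0,0,0,1],[0,0.004,0.0147,0,0,0,1]],
])

```text
time_s: 16.85
ee_pos: [0.6556, 0.0433, 0.0375]
eef_rot: [3.142, 0.0, 1.426]
force: [0.1, -0.0, -1.2]
grip_width: 0.0418
grip_force: 25.0
```

In the tool's units: -90 mm / 750 = -0.12, -60 mm / 750 = -0.08.

Emit:
arm_command([
  [[0,0,0,0,0,0,-1],[0,0,0,0,0,0,-1],[0,0,0,0,0,0,-1],[0,0,0,0,0,0,-1],[0,0,-0.0267,0,0,0,-1],[0,0,-0.08,0,0,0,-1],[0,0,-0.12,0,0,0,-1],[0,0,-0.12,0,0,0,-1]],
])

```text
time_s: 17.65
ee_pos: [0.6575, 0.0433, 0.1324]
eef_rot: [3.134, -0.001, 1.426]
force: [-0.1, 0.5, 0.6]
grip_width: 0.0936
grip_force: 0.0
```

Run:
```python
from h import *
go(418.7,-157.8,60,37)
go(418.7,-157.8,60,127)
```

```text
shift [-233.6 -207.7   70.6] rot [ 0.007 -0.004  0.78 ] q6 0.56
shift [-233.6 -207.7   70.6] rot [ 0.008  0.002 -0.791] q6 -1.01
```

In the tool's units: -233 mm / 750 = -0.3107, -207 mm / 750 = -0.276, 0.78 rad / 6.2832 = 0.1241.

Emit:
arm_command([
  [[-0.0467,-0.0413,0.0067,0,0,0.0207,-1],[-0.0933,-0.0827,0.0133,0,0,0.0414,-1],[-0.14,-0.124,0.0267,0,0,0.0637,-1],[-0.1867,-0.1653,0.04,0,0,0.0828,-1],[-0.2333,-0.2067,0.0533,0,0,0.1035,-1],[-0.2733,-0.2427,0.0667,0,0,0.1241,-1],[-0.3,-0.2667,0.08,0,0,0.1241,-1],[-0.3107,-0.276,0.0933,0,0,0.1241,-1],[-0.3107,-0.276,0.0933,0,0,0.1241,-1],[-0.3107,-0.276,0.0933,0,0,0.1241,-1]],
])

```text
time_s: 18.65
ee_pos: [0.4178, -0.157, 0.0574]
eef_rot: [-3.141, -0.0, 0.646]
force: [-0.3, 0.3, 0.7]
grip_width: 0.0942
grip_force: 0.0
```

Run:
```python
from h import *
go(418.7,-157.8,7,37)
im,d,w=pts('top')
q=w[150:205,270:366]
for th in (.04,.012):
    m=(q[...,2]>th).astype(np.uint8)&(q[...,2]<.07)
    k,l,st,_=cv2.connectedComponentsWithStats(m);i=1+np.argmax(st[1:,4]);p=q[l==i]
    (cx,cy),(W,H),g=cv2.minAreaRect((p[:,:2]*1000).astype(np.float32));print(cx,cy,W,H,g,np.percentile(p[:,2],[10,50,97]))
cv2.imwrite('pics/t5.png',cv2.resize(im[130:310,240:480],None,fx=3,fy=3))
```

```text
shift [ 0.2  1.2 50.4] rot [-0. -0.  0.] q6 0.56
653.7821655273438 45.639305114746094 122.81485748291016 44.06654357910156 79.92341613769531 [0.04767505 0.05128488 0.05552933]
654.2846069335938 49.13785171508789 138.29920959472656 96.4411392211914 81.88818359375 [0.01485581 0.04826626 0.05503834]
```

View pics/t5.png

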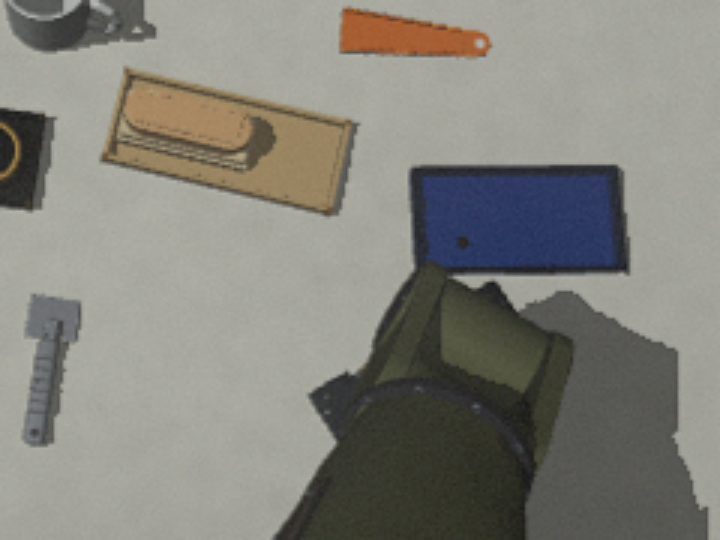

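The pale brush lies flat in the left end of the wood tray, at crop (190,125). Now the neutral tin.

In the tool's units: 50 mm / 750 = 0.0667, 49 mm / 750 = 0.0653.

Emit:
arm_command([
  [[0,0.0013,0.0267,0,0,0,-1],[0,0.0013,0.0533,0,0,0,-1],[0,0.0013,0.0653,0,0,0,-1],[0,0.0013,0.0667,0,0,0,-1],[0,0.0013,0.0667,0,0,0,1],[0,0.0013,0.0667,0,0,0,1],[0,0.0013,0.0667,0,0,0,1],[0,0.0013,0.0667,0,0,0,1],[0,0.0013,0.0667,0,0,0,1],[0,0.0013,0.0667,0,0,0,1]],
], squeeze=20)

```text
time_s: 19.7
ee_pos: [0.4179, -0.1583, 0.0078]
eef_rot: [3.141, -0.0, 0.646]
force: [-0.9, -0.0, 5.7]
grip_width: 0.0614
grip_force: 20.0
```

Run:
```python
from h import *
x,y=tray((649,4),81.7,-66);print(x,y);go(x,y,60,36.7)
```

```text
639.4724907339357 -61.30870207855199
shift [235.3  55.9 -52.1] rot [ 0.001 -0.     0.005] q6 0.83
```

In the tool's units: 235 mm / 750 = 0.3133, 228 mm / 750 = 0.304.

Emit:
arm_command([
  [[0,0,-0.0333,0,0,0,1],[0,0,-0.0867,0,0,0,1],[0.0467,0.0107,-0.1,0,0,0,1],[0.1067,0.0253,-0.1,0,0,0,1],[0.1667,0.04,-0.1,0,0,0,1],[0.2267,0.0533,-0.1,0,0,0,1],[0.2733,0.0653,-0.1,0,0,0,1],[0.304,0.072,-0.0867,0,0,0,1],[0.3133,0.0747,-0.0667,0,0,0,1],[0.3133,0.0747,-0.0533,0,0,0,1],[0.3133,0.0747,-0.0533,0,0,0,1],[0.3133,0.0747,-0.0533,0,0,0,1]],
])

```text
time_s: 20.9
ee_pos: [0.6387, -0.0619, 0.0477]
eef_rot: [-3.141, 0.0, 0.645]
force: [1.2, -0.3, 0.0]
grip_width: 0.0614
grip_force: 20.0
```

Run:
```python
from h import *
go(639.5,-61.3,13,36.7)
```

```text
shift [ 1.   0.  34.7] rot [-0.     0.     0.005] q6 0.83
```

In the tool's units: 35 mm / 750 = 0.0467, 33 mm / 750 = 0.044.

Emit:
arm_command([
  [[0.0013,0,0.02,0,0,0,1],[0.0013,0,0.0373,0,0,0,1],[0.0013,0,0.044,0,0,0,1],[0.0013,0,0.0467,0,0,0,1],[0.0013,0,0.0467,0,0,0,1],[0.0013,0,0.0467,0,0,0,1]],
])

```text
time_s: 21.5
ee_pos: [0.6398, -0.0609, 0.0124]
eef_rot: [-3.141, 0.0, 0.646]
force: [-1.3, 0.2, 2.2]
grip_width: 0.0612
grip_force: 20.0
```

In the tool's units: -90 mm / 750 = -0.12, -80 mm / 750 = -0.1067.

Emit:
arm_command([
  [[0,0,0,0,0,0,-0.47],[0,0,0,0,0,0,-0.47],[0,0,0,0,0,0,-0.47],[0,0,0,0,0,0,-0.47],[0,0,-0.0133,0,0,0,-0.47],[0,0,-0.0533,0,0,0,-0.47],[0,0,-0.1067,0,0,0,-1],[0,0,-0.12,0,0,0,-1],[0,0,-0.12,0,0,0,-1]],
])

```text
time_s: 22.4
ee_pos: [0.6407, -0.0609, 0.1048]
eef_rot: [3.139, -0.003, 0.646]
force: [0.5, -0.0, 0.3]
grip_width: 0.0895
grip_force: 0.0
```

Run:
```python
from h import *
# balance point: handle runs x=-65..35 -> centre at -15; blade toward +x world
w=np.load('top0.npz')['w'];im=np.load('top0.npz')['im']
a=np.deg2rad(177.5); ox,oy=392.7+15*abs(np.cos(a)),155.3-15*np.sin(a)*1
print(ox,oy);go(ox,oy,60,177.5);go(ox,oy,60,-2.5)
```

```text
407.68572332372787 154.64570918951998
shift [ -56.5 -312.6   43.8] rot [ 0.002 -0.003  0.689] q6 1.98
shift [ -56.5 -312.6   43.8] rot [ 0.002 -0.003  0.689] q6 1.98
```

In the tool's units: -312 mm / 750 = -0.416, -300 mm / 750 = -0.4, 0.69 rad / 6.2832 = 0.1098.

Emit:
arm_command([
  [[-0.0107,-0.06,0,0,0,0.0159,-1],[-0.0213,-0.12,0,0,0,0.0318,-1],[-0.032,-0.18,0,0,0,0.0477,-1],[-0.0427,-0.24,0,0,0,0.0637,-1],[-0.0533,-0.3,0,0,0,0.0796,-1],[-0.064,-0.36,0.0067,0,0,0.0955,-1],[-0.072,-0.4,0.0267,0,0,0.1098,-1],[-0.0747,-0.416,0.0533,0,0,0.1098,-1],[-0.0747,-0.416,0.0587,0,0,0.1098,-1],[-0.0747,-0.416,0.0587,0,0,0.1098,-1],[-0.0747,-0.416,0.0587,0,0,0.1098,-1]],
])

```text
time_s: 23.5
ee_pos: [0.4081, 0.1541, 0.0587]
eef_rot: [3.142, -0.0, -0.045]
force: [0.1, -0.1, 0.1]
grip_width: 0.0938
grip_force: 0.0
```

Run:
```python
from h import *
go(407.7,154.6,4,-2.5)
im,d,w=pts('top')
q=w[150:205,320:366];m=((q[...,2]>.022)&(q[...,2]<.07)).astype(np.uint8)
k,l,st,_=cv2.connectedComponentsWithStats(m);i=1+np.argmax(st[1:,4]);p=q[l==i]
(cx,cy),(W,H),g=cv2.minAreaRect((p[:,:2]*1000).astype(np.float32));print(cx,cy,W,H,g,np.percentile(p[:,2],[10,50,97]))
cv2.imwrite('pics/t6.png',cv2.resize(im[130:310,200:460],None,fx=3,fy=3))
```

```text
shift [-0.4 -0.5 54.7] rot [ 0.    -0.    -0.001] q6 1.98
637.3751220703125 -58.69333267211914 61.069053649902344 59.56575393676758 86.9767837524414 [0.02736129 0.03046628 0.035085  ]
```

View pics/t6.png

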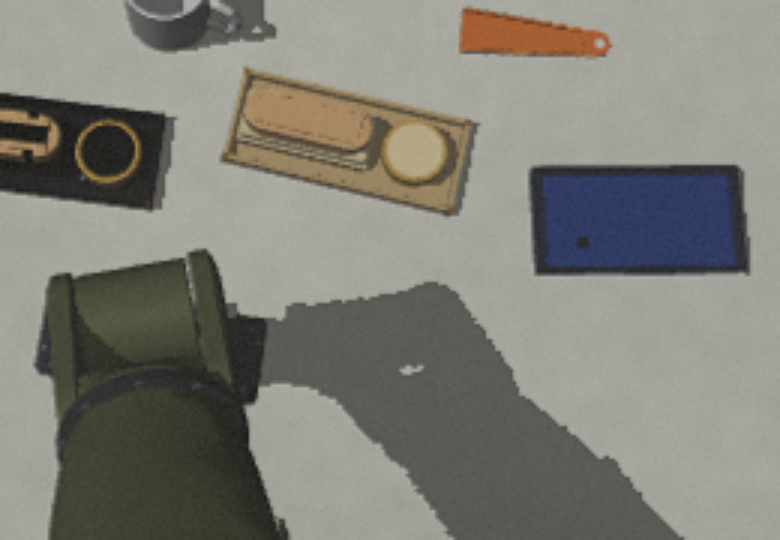

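The wood tray, crop (345,140), holds the pale brush and the neutral tin, both flat. Now the scraper.

In the tool's units: 54 mm / 750 = 0.072, 52 mm / 750 = 0.0693.

Emit:
arm_command([
  [[0,0,0.0267,0,0,0,-1],[0,0,0.056,0,0,0,-1],[0,0,0.0693,0,0,0,-1],[0,0,0.072,0,0,0,-1],[0,0,0.072,0,0,0,1],[0,0,0.072,0,0,0,1],[0,0,0.072,0,0,0,1],[0,0,0.072,0,0,0,1],[0,0,0.072,0,0,0,1],[0,0,0.072,0,0,0,1],[0,0,0.072,0,0,0,1],[0,0,0.072,0,0,0,1]],
], squeeze=30)

```text
time_s: 24.75
ee_pos: [0.4074, 0.1546, 0.0044]
eef_rot: [3.142, -0.0, -0.044]
force: [0.7, -0.0, 1.0]
grip_width: 0.0337
grip_force: 0.0
```

In the tool's units: -90 mm / 750 = -0.12, -60 mm / 750 = -0.08.

Emit:
arm_command([
  [[0,0,-0.0267,0,0,0,1],[0,0,-0.08,0,0,0,1],[0,0,-0.12,0,0,0,1],[0,0,-0.12,0,0,0,1],[0,0,-0.12,0,0,0,1]],
])

```text
time_s: 25.25
ee_pos: [0.4074, 0.1546, 0.0945]
eef_rot: [-3.141, -0.001, -0.044]
force: [0.6, -0.5, -0.7]
grip_width: 0.0008
grip_force: 0.0
```

Run:
```python
from h import *
# tool yaw 95.5 -> scraper +x (blade) along dish axis 95.5; its middle is at +5
x,y=tray((597,-277),95.5,-5);print(x,y);go(x,y,90,95.5)
o=ctrl.get_obs();print(o['grip_width'])
```

```text
597.4792287626011 -281.9769809918359
shift [209.1 427.8   4.6] rot [ 1.000e-03 -1.000e-03 -1.711e+00] q6 -0.54
0.0007734587517399562
```

The fingers hadn't finished closing (0.0337 m) when I lifted, so the scraper wasn't caught. Opening up and looking again.

In the tool's units: -150 mm / 750 = -0.2, -130 mm / 750 = -0.1733.

Emit:
arm_command([
  [[0,-0.06,-0.0133,0,0,0,-1],[0,-0.12,-0.0133,0,0,0,-1],[0,-0.1733,-0.0133,0,0,0,-1],[0,-0.2,-0.0133,0,0,0,-1],[0,-0.2,-0.0133,0,0,0,-1],[0,-0.2,-0.0133,0,0,0,-1],[0,-0.2,-0.0133,0,0,0,-1],[0,-0.2,-0.0133,0,0,0,-1],[0,-0.2,-0.0133,0,0,0,-1]],
])

```text
time_s: 26.15
ee_pos: [0.4142, 0.3038, 0.1044]
eef_rot: [3.142, -0.0, -0.045]
force: [-0.0, -0.1, 0.9]
grip_width: 0.069
grip_force: 0.0
```

Run:
```python
from h import *
for n,(a,b,c,d) in (('top',(235,215,280,285)),('scene',(280,160,335,225))):
    im,_,w=pts(n)
    cv2.imwrite(f'pics/{n}7.png',cv2.resize(im[b-60:d+30,a-60:c+60],None,fx=4,fy=4))
    q=w[b:d,a:c];m=((q[...,2]>.009)&(q[...,2]<.03)).astype(np.uint8)
    k,l,st,_=cv2.connectedComponentsWithStats(m);i=1+np.argmax(st[1:,4]);p=q[l==i]
    (cx,cy),(W,H),g=cv2.minAreaRect((p[:,:2]*1000).astype(np.float32));print(n,cx,cy,W,H,g,np.percentile(p[:,2],[10,50,97]))
```

```text
top 398.2095947265625 156.81275939941406 20.08675765991211 117.77201080322266 87.25349426269531 [0.01082403 0.01472219 0.01981222]
scene 401.3456115722656 153.4839324951172 20.501720428466797 121.7626953125 87.4434814453125 [0.01176687 0.01608647 0.02092151]
```

View pics/top7.png

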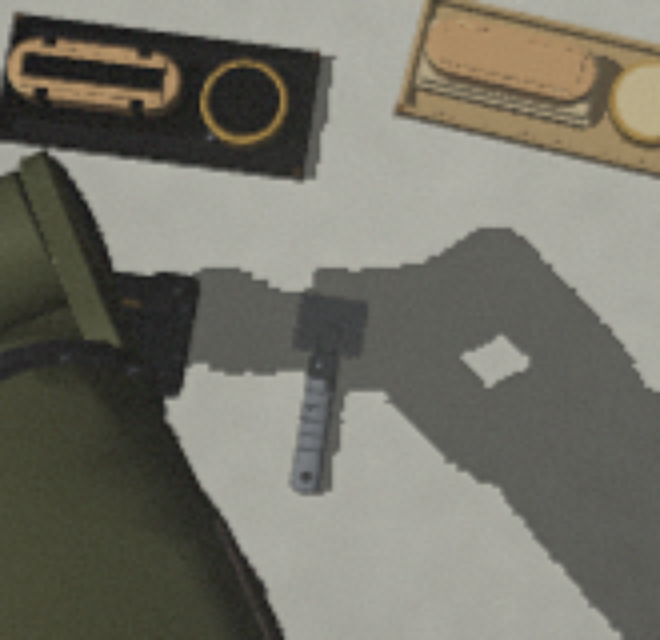

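The scraper lies unmoved, at crop (320,390). Returning to it with a partial opening and a longer close.

In the tool's units: 150 mm / 750 = 0.2, 130 mm / 750 = 0.1733.

Emit:
arm_command([
  [[0,0.06,0,0,0,0,-0.2],[0,0.12,0,0,0,0,-0.2],[0,0.1733,0.0133,0,0,0,-0.2],[0,0.2,0.04,0,0,0,-0.2],[0,0.2,0.08,0,0,0,-0.2],[0,0.2,0.1067,0,0,0,-0.2],[0,0.2,0.1267,0,0,0,-0.2],[0,0.2,0.1333,0,0,0,-0.2],[0,0.2,0.1333,0,0,0,-0.2],[0,0.2,0.1333,0,0,0,-0.2]],
])

```text
time_s: 27.25
ee_pos: [0.4078, 0.1547, 0.0051]
eef_rot: [-3.141, -0.001, -0.044]
force: [0.1, 0.3, 0.1]
grip_width: 0.0566
grip_force: 0.0
```

Emit:
arm_command([
  [[0,0,0,0,0,0,1],[0,0,0,0,0,0,1],[0,0,0,0,0,0,1],[0,0,0,0,0,0,1],[0,0,0,0,0,0,1],[0,0,0,0,0,0,1],[0,0,0,0,0,0,1],[0,0,0,0,0,0,1],[0,0,0,0,0,0,1]],
], squeeze=30)

```text
time_s: 28.15
ee_pos: [0.4074, 0.1546, 0.0045]
eef_rot: [-3.142, -0.0, -0.044]
force: [-1.3, 0.3, 3.4]
grip_width: 0.0196
grip_force: 30.0
```

In the tool's units: 362 mm / 750 = 0.4827, 342 mm / 750 = 0.456, -1.4 rad / 6.2832 = -0.2228.

Emit:
arm_command([
  [[0,0,-0.0333,0,0,0,1],[0,0,-0.0867,0,0,0,1],[0.016,0.032,-0.12,0,0,-0.0223,1],[0.0427,0.088,-0.12,0,0,-0.0446,1],[0.0693,0.1427,-0.12,0,0,-0.0668,1],[0.096,0.1973,-0.12,0,0,-0.0891,1],[0.1227,0.252,-0.12,0,0,-0.1114,1],[0.1493,0.3067,-0.12,0,0,-0.1337,1],[0.176,0.3613,-0.12,0,0,-0.156,1],[0.2027,0.416,-0.12,0,0,-0.1783,1],[0.2227,0.456,-0.12,0,0,-0.2005,1],[0.236,0.4827,-0.12,0,0,-0.2228,1]],
])

```text
time_s: 29.35
ee_pos: [0.5684, -0.2172, 0.0936]
eef_rot: [-3.141, -0.0, 1.36]
force: [0.9, -0.1, -1.4]
grip_width: 0.0197
grip_force: 30.0
```

Run:
```python
from h import *
go(597.5,-282,50,95.5);print(ctrl.get_obs()['ee_pos'],ctrl.get_obs()['grip_width'])
```

```text
shift [-57.3  42.   43.6] rot [-0.001 -0.    -0.307] q6 -0.54
[ 0.56838713 -0.21723397  0.09363987] 0.01965871808606605
```

In the tool's units: -57 mm / 750 = -0.076, -55 mm / 750 = -0.0733, -0.31 rad / 6.2832 = -0.0493.

Emit:
arm_command([
  [[-0.0333,0.024,0,0,0,-0.0207,1],[-0.06,0.044,0,0,0,-0.0398,1],[-0.0733,0.0533,0,0,0,-0.0493,1],[-0.076,0.056,0.0267,0,0,-0.0493,1],[-0.076,0.056,0.0533,0,0,-0.0493,1],[-0.076,0.056,0.0587,0,0,-0.0493,1],[-0.076,0.056,0.0587,0,0,-0.0493,1],[-0.076,0.056,0.0587,0,0,-0.0493,1]],
])

```text
time_s: 30.15
ee_pos: [0.5975, -0.2796, 0.0514]
eef_rot: [3.141, 0.001, 1.666]
force: [-0.6, 0.1, -0.7]
grip_width: 0.0199
grip_force: 30.0
```

Run:
```python
from h import *
go(597.5,-282,9.5,95.5)
im,d,w=pts('scene');cv2.imwrite('pics/s8.png',cv2.resize(im[120:240,70:240],None,fx=4,fy=4))
```

```text
shift [-2.4 -0.2 41.9] rot [ 0.001  0.001 -0.001] q6 -0.54
```

View pics/s8.png

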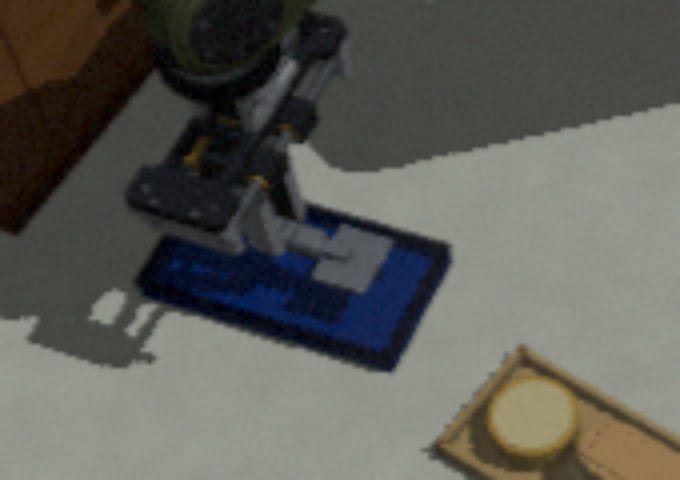

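The scraper hovers over the dish, crop (330,255), aligned with it. Lowering and releasing with a small opening.

In the tool's units: 42 mm / 750 = 0.056, 38 mm / 750 = 0.0507.

Emit:
arm_command([
  [[-0.0027,0,0.02,0,0,0,1],[-0.0027,0,0.04,0,0,0,1],[-0.0027,0,0.0507,0,0,0,1],[-0.0027,0,0.056,0,0,0,1],[-0.0027,0,0.056,0,0,0,1],[-0.0027,0,0.056,0,0,0,1]],
])

```text
time_s: 30.8
ee_pos: [0.5972, -0.2814, 0.0084]
eef_rot: [-3.141, -0.0, 1.666]
force: [-2.0, 1.0, 4.3]
grip_width: 0.0199
grip_force: 30.0
```

In the tool's units: -210 mm / 750 = -0.28, -165 mm / 750 = -0.22.

Emit:
arm_command([
  [[0,0,0,0,0,0,0.2],[0,0,0,0,0,0,0.2],[0,0,0,0,0,0,0.2],[0,0,0,0,0,0,0.2],[0,0,-0.02,0,0,0,0.2],[0,0,-0.0667,0,0,0,0.2],[0,0,-0.12,0,0,0,0],[-0.0267,-0.04,-0.1467,0,0,0,0],[-0.0267,-0.1,-0.16,0,0,0,0],[-0.0267,-0.16,-0.16,0,0,0,0],[-0.0267,-0.22,-0.16,0,0,0,0],[-0.0267,-0.28,-0.16,0,0,0,0]],
])

```text
time_s: 32.0
ee_pos: [0.3885, -0.3213, 0.1296]
eef_rot: [3.141, 0.001, 1.666]
force: [-0.4, -0.5, 0.1]
grip_width: 0.0467
grip_force: 0.0
```

In the tool's units: -60 mm / 750 = -0.08, -40 mm / 750 = -0.0533.

Emit:
arm_command([
  [[0,-0.0533,0,0,0,0,0],[0,-0.08,0,0,0,0,0],[0,-0.08,0,0,0,0,0],[0,-0.08,0,0,0,0,0]],
])

```text
time_s: 32.4
ee_pos: [0.3309, -0.3274, 0.1294]
eef_rot: [3.14, 0.001, 1.665]
force: [0.3, 0.1, 0.1]
grip_width: 0.0468
grip_force: 0.0
```

Run:
```python
from h import *
im,_,w=pts('top')
for n,(a,b,c,d),lo,hi in (('scr',(378,184,448,222),.015,.03),('bb',(165,150,228,205),.04,.07),('bt',(225,150,266,205),.022,.04),('pb',(270,148,332,205),.04,.07),('nt',(325,150,352,198),.022,.04),('mug',(230,100,295,150),.012,.1)):
    q=w[b:d,a:c];m=((q[...,2]>lo)&(q[...,2]<hi)).astype(np.uint8)
    k,l,st,_=cv2.connectedComponentsWithStats(m);i=1+np.argmax(st[1:,4]);p=q[l==i]
    (cx,cy),(W,H),g=cv2.minAreaRect((p[:,:2]*1000).astype(np.float32));print(n,np.round([cx,cy,W,H,g],1),np.percentile(p[:,2],[10,50,97]).round(4))
cv2.imwrite('pics/t9.png',cv2.resize(im[90:330,110:460],None,fx=2.2,fy=2.2))
print(ctrl.get_obs()['ee_pos'])
```

```text
scr [ 595.7 -275.8  104.1  198.4    5.6] [0.0163 0.0193 0.0237]
bb [612.6 336.3 120.8  43.1  88.4] [0.048  0.0518 0.0566]
bt [608.8 231.9  60.5  60.1  32.5] [0.0278 0.0307 0.0348]
pb [653.3  45.6 122.4  43.9  82.6] [0.048  0.0515 0.0557]
nt [637.9 -58.4  59.9  60.7  75.7] [0.027  0.0303 0.0351]
mug [756.9 183.3 109.5  83.9  41.5] [0.0215 0.0576 0.0862]
[ 0.33126878 -0.32724632  0.12914127]
```

View pics/t9.png

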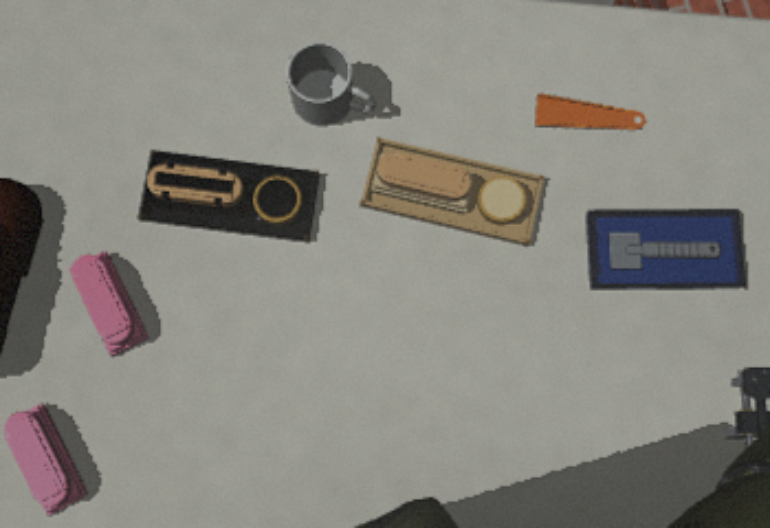

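The final view shows the black kit at crop (225,195), the neutral kit at (450,192) and the scraper in the dish at (665,250). The mug (320,85) and shoe horn (590,112) haven't moved.

```bash
python3 -c "
from station import ctrl
print(ctrl.hand_in())"
```

```text
the job is handed in; nothing more can be done
None
```

The job is done and handed in at about 32 s: the black brush and tin are in the black tray, the pale brush and neutral tin in the wood tray, and the scraper in the dish. The final camera check showed everything lying flat (the scraper judged by eye) and the mug and shoe horn unmoved; no verdict came back on hand-in.

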